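# Refit the selector knob on the bench charger

## Robot

A 6-joint arm with a two-finger parallel gripper is mounted at the origin on the work surface. World frame = base frame: x ahead of the robot, y to its left, z up, the work surface at z = 0. Lengths are in m, angles in rad, forces in N, time in s.
With the tool pointing down it reaches from about 0.325 to 0.775 m from the base axis. Payload 5.5 kg.
Tool frame: the origin (TCP) lies on the centre line of the jaws, within the pads' length; the fingertips stand 8 mm ahead of it and the grasp point (between the pads) lies 11 mm behind it; y points along the fingers, z is the direction in which the jaws open and shut, and the axes are right-handed (so a half turn about y gives the same grasp; the last joint's range is limited). The gripper opens to 85 mm and grips with 20 to 120 N. Pads are 22 mm wide; open, the fingers measure 114 mm over their backs; the gripper's body (76 mm by 85 mm) begins 54 mm behind the grasp point. The pads swing forward as they close: fully open they stand 13 mm farther back than shut.
Start: joints at [-1.254, 0.091, 1.231, -0, 1.82, -0.057], TCP at [0.219, -0.559, 0.209] pointing down, gripper open.
Joint ranges: [-2.87, 2.87], [-0.86, 2.18], [0.17, 2.46], [-1.51, 4.65], [0.06, 2.69], [-2.65, 2.65]. Speed limits (rad/s): [2.57, 2.57, 3.01, 3.14, 3.14, 3.14].

## Interface

Orientations are given as a unit quaternion [x, y, z, w].
In Python, from cell import * gives the robot as it stands. The module is installed in compiled form; this text tells all that it offers.
- The arm moves only by the tool step_arm, never from a script. Its arguments are lists of equal length, an entry for each row: "jaw": the closure in counts, from 0 (fully open) to 255 (shut); "slide": the shift along the world's x, y, z in m, a list of three; "angular": the turn, a rotation vector about the world's x, y, z in degrees, a list of three. A call has 1 to 5 rows; each row is the pose to reach, as a shift and turn from the pose commanded when the call began; what a row does not reach only later rows make up. A row lasts 1/8 s, in which the tool goes at most 62.5 mm and 10.7 degrees, less where a joint would pass 70% of its speed; a pose out of reach is approached as far as the arm can. A call with a gripper value outside its range is refused whole. The fingers move at their own pace and stop on an object; "newtons" is the grip in N (left out, the last holds). Time passes only in rows, so rows that repeat a pose let the fingers close. It gives the time, the measured TCP pose, the force and the opening at its end, in the units of the state.
- sense(): the state, without advancing time (a new reading comes with each control period).
- get_image(name): name is "side" or "top" or "wrist"; returns a dict with "pixels" (420x560x3 uint8, blue, green, red), "intrinsics" (3x3 intrinsics, pixels), "R" (3x3) and "t" (3): a world point X has camera coordinates R X + t. Camera axes: x right, y down, z forward; pixel columns grow to the right and rows downward; lengths in m; the calibration is good to about 2 mm. A picture is of the moment at which its call begins. There is no depth.
- sign_off(): hands the job in, once; it reports no verdict.
The state is a dict: "t": time; "joint_pos": joint angles; "joint_vel": joint speeds; "tau": joint torques, N m; "position": TCP position; "eef_rot": TCP orientation; "ft_force": force on the tool from outside, world axes, zero at the start; "torque": the same for the moment, N m; "grip_width": finger opening in m.
Only numpy, scipy, OpenCV 4.12 (cv2) and the standard library are available. Lean on these libraries where they do the work, as an engineer would, in place of code of your own. Each camera call takes 0.05 s, during which the arm holds its last target.

## Task

The pointer knob has come off the bench charger and stands on the counter. Turn the knob until its flat-sided bore finds the flat of the bare shaft, push it straight on until it snaps fully home - without forcing it: the shaft is on a spring and must never be pushed 6 mm or more down (about 16 N) - and only then turn the selector with it so that the pointer points along the long white OFF mark, and let go. Set the OFF position with the knob, not by turning the bare shaft, and leave everything else on the counter where it is.

Things in the scene. Friction and masses are not known exactly. Their poses are not given: they have to be found in the camera images.
- knob_center (a point): Loose black plastic pointer knob, 80 g, standing bore down, 52 mm tall: round skirt 44 mm across in the lowest 22 mm, above it an upright grip bar 16 mm thick (along y), from 4 mm below this point to 26 mm above it, reaching 19 mm behind the axis and to a pointed nose 25 mm ahead. This point: on the axis, 26 mm above the underside. x points to the nose, z up. White line on top at the nose.
- knob_bore (a point): Mouth of the knob's bore, centre of the underside, axes as the knob's. The bore is 20 mm deep, D-shaped, with about 0.7 mm play all round. Its flat is on the nose side, square to x: the nose must point the way the shaft's flat faces, within about 0.1 rad. Knob centre above shaft tip: 26 mm resting on it, 8 mm or more not yet snapped, 6 mm fully home.
- shaft_tip (a point): Top centre of the bare upright brass shaft: 16 mm across with one flat 3 mm from the axis, 28 mm proud of the panel. x, y are fixed to the console: they do NOT show the flat. The flat faces 0.3 to 2.0 rad counter-clockwise (from above) of the OFF mark; not measured, find it by feel or eye. Turns against about 0.12 N m, -0.4 to 2.6 rad from the mark, stays where left.
- shaft_base (a point): Foot of the same shaft. The shaft is on a spring: pushed down it gives way, 1 N at first and 2.5 N more per mm, 16 N at 6 mm (too far), rigid from 7.5 mm; it comes up when let go. A misaligned knob rides on the tip; when the flats meet, the tip rises into the bore and the push falls away. Two spring catches 13 mm below the tip then resist until the knob snaps over them at about 6 to 11 N of push.
- off_mark: The long white OFF mark, a line 26 mm by 4 mm on the charger's top panel. The origin lies on the shaft's axis at panel level (80 mm above the counter); x points from the shaft outward along the mark (which begins 32 mm from the axis), z up. Short ticks of the scale follow counter-clockwise, one every 0.25 rad.
- console: The bench charger, a fixed grey steel box 200 mm (x) by 260 mm (y), 80 mm high, with a ridge along its far edge (x from 55 to 100 mm) 115 mm high. Origin at the centre of its underside; the shaft is at x = -30 mm, y = 0. Panel controls beside the shaft, 95 mm from it, are 10 mm high.
- round_knob: Bystander: a plain round black knob without bar or nose, 42 mm across, 32 mm high. Origin under its centre.
- socket_a: Bystander: steel socket, 28 mm across, 34 mm high, standing. Origin under its centre.
- socket_b: Bystander: steel socket, 24 mm across, 30 mm high, standing. Origin under its centre.
- wrench: Bystander: steel wrench lying flat. Origin under its middle.
- screwdriver: Bystander: screwdriver with a black handle, lying on the left of the charger. Origin under its middle.
- oil_can: Bystander: blue can, 56 mm across, 150 mm high, standing. Origin under its centre.
There are look-alikes about, which are no part of the job. What is shaped like the part that bears knob_center but orange or red is not meant.

How it is judged:
By the outcome, as a careful person would: the job done as asked, in the order asked, and still so for the second after the job is handed in, with the robot touching nothing.
It also fails if it takes over 72 s, if anything falls off the work surface, if the arm or the gripper's body presses on something with over 40 N, if the wrist force passes 120 N, or if a joint passes its speed limit or range.

## Working session

There is one attempt and no reset: what is moved stays moved. The work goes in short steps, Python scripts to look and compute and a tool call to move; the robot and the scene stay as the last step left them, time stands still between calls to the robot, and variables do not carry over. Pictures are saved under pics/ and viewed, and the job is handed in when it is done.

Besides the shell and the picture viewer there is one more tool, called by a JSON object that holds its "fn" and its "kwargs". step_arm: Moves the arm, as the interface text tells. Its arguments: {"type":"object","properties":{"jaw":{"type":"array"},"slide":{"type":"array"},"angular":{"type":"array"},"newtons":{"type":"number"}},"required":["jaw","slide","angular"]}

```bash
mkdir -p pics; cat > h.py <<'E'
from cell import *
import cv2, numpy as np, json
def snap(n,f):
    d=get_image(n); cv2.imwrite('pics/'+f+'.png',d['pixels']); np.savez('pics/'+f+'.npz',K=d['intrinsics'],R=d['R'],t=d['t'],p=d['pixels']); return d
def load(f): return np.load('pics/'+f+'.npz')
def ray(d,u,v):
    R=np.array(d['R']);t=np.array(d['t']);K=np.array(d['K'] if 'K' in d else d['intrinsics'])
    c=-R.T@t; r=R.T@np.linalg.inv(K)@np.array([u,v,1.]); return c,r/np.linalg.norm(r)
def atz(d,u,v,z):
    c,r=ray(d,u,v); return c+r*(z-c[2])/r[2]
def tri(L):
    A=np.zeros((3,3));b=np.zeros(3)
    for d,u,v in L:
        c,r=ray(d,u,v);P=np.eye(3)-np.outer(r,r);A+=P;b+=P@c
    X=np.linalg.solve(A,b); return X,[np.linalg.norm((np.eye(3)-np.outer(ray(*l)[1],ray(*l)[1]))@(X-ray(*l)[0])) for l in L]
def proj(d,X):
    p=d['K']@(d['R']@np.array(X)+d['t']); return p[:2]/p[2]
E
python3 - <<'E'
from h import *
for n in ['side','top','wrist']: snap(n,n+'0')
s=sense(); print(s)
E
```

```text
{'t': 0.15, 'joint_pos': array([-1.25368505e+00,  9.16879459e-02,  1.23162510e+00,  3.68546849e-07,
        1.81981279e+00, -5.66888289e-02]), 'joint_vel': array([ 1.35494002e-03, -1.28453353e-03, -4.84850134e-03,  3.69773784e-04,
        3.19407250e-05, -4.37438391e-04]), 'tau': array([ 7.46283185e-04, -4.59373069e+01, -4.18527031e+01, -1.17342565e-04,
        9.60005826e-03, -1.10791683e-05]), 'position': array([ 0.21901799, -0.55832173,  0.20780049]), 'eef_rot': array([-0.13146047,  0.69532977, -0.69425479,  0.13131995]), 'ft_force': array([-0.34452403,  0.22700692,  0.20588205]), 'torque': array([0.00200019, 0.01343269, 0.00726442]), 'grip_width': 0.08532399375361209}
```

View pics/top0.png

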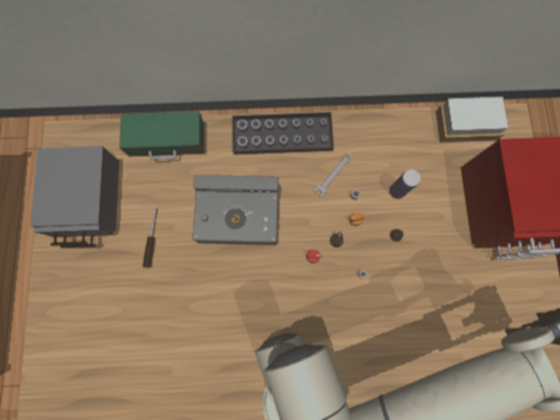

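View pics/side0.png

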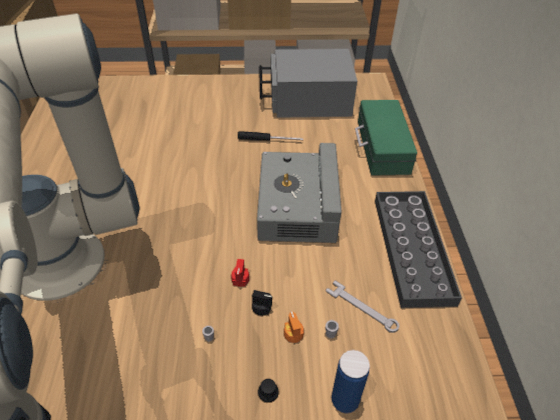

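View pics/wrist0.png

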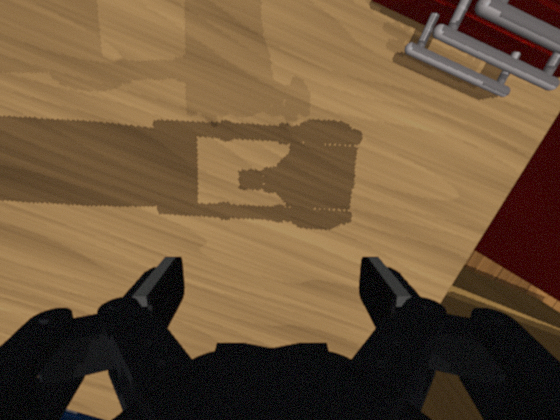

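Candidates in the top view: black at (337,239), red at (314,256), orange at (357,218) and a round black one at (396,235). The black one with a bar at (337,239), side view (262,301), fits, because the others are coloured or have no bar. I'll confirm it with a crop.

```bash
python3 - <<'E'
from h import *
t=load('top0')['p'];s=load('side0')['p']
a=cv2.resize(t[200:280,300:420],(396,264),interpolation=cv2.INTER_CUBIC)
b=cv2.resize(s[250:350,210:330],(396,330),interpolation=cv2.INTER_CUBIC)
c=cv2.resize(t[170:250,185:305],(396,264),interpolation=cv2.INTER_CUBIC)
d=cv2.resize(s[140:250,240:360],(396,330),interpolation=cv2.INTER_CUBIC)
cv2.imwrite('pics/crop1.png',np.hstack([np.vstack([a,b]),np.vstack([c,d])]))
for f in['top0','side0']:
    d=load(f);print(f,-d['R'].T@d['t'],d['K'][0,0])
d=load('top0');e=load('side0')
print(tri([(d,337,236),(e,263,294)]),atz(d,337,239,.03),atz(e,262,303,.02),atz(d,235,218,.1), atz(e,287,178,.108))
E
```

```text
top0 [0.30372692 0.05625745 1.26077517] 389.44724106368545
side0 [ 0.48619569 -0.75814519  0.9494033 ] 498.4605881352929
(array([ 0.49019481, -0.13808571,  0.05011153]), [np.float64(0.0009736309257812463), np.float64(0.000973630925781302)]) [ 0.48460964 -0.14045591  0.03      ] [ 0.4867316  -0.14132217  0.02      ] [0.55152277 0.17637923 0.1       ] [0.55522226 0.16910342 0.108     ]
```

View pics/crop1.png

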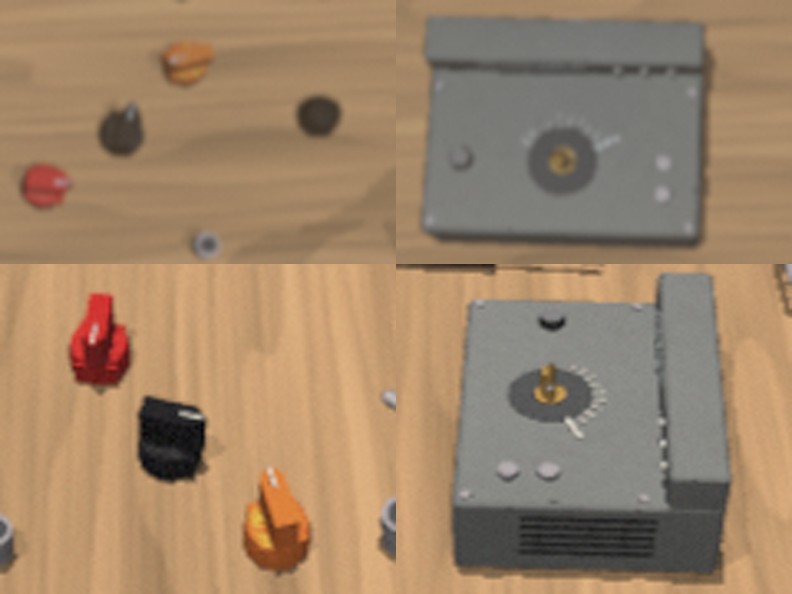

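The crop confirms it: the black bar with a white line on its nose, facing about +x, is the target knob. The bare shaft is at top (235,218). The long OFF mark points right and slightly up in the top view.

```bash
python3 - <<'E'
from h import *
from scipy.spatial.transform import Rotation as Ro
s=sense();M=Ro.from_quat(s['eef_rot']).as_matrix();print('tool axes cols\n',M.round(3))
d=load('wrist0');c=-d['R'].T@d['t'];print('cam in tool',M.T@(c-s['position']),'fwd',d['R'][2].round(3),'right',d['R'][0].round(3),d['K'].round(1))
d=load('top0')
for n,u,v in [('red',314,256),('or',357,218),('round',396,235),('sock',363,273),('socka',354,194)]: print(n,atz(d,u,v,.03).round(3))
E
```

```text
tool axes cols
 [[-0.931 -0.     0.365]
 [-0.365  0.001 -0.931]
 [-0.    -1.    -0.002]]
cam in tool [-0.06858303 -0.16602962 -0.000652  ] fwd [-0.25  -0.097 -0.963] right [ 0.365 -0.931 -0.001] [[294.6   0.  271.2]
 [  0.  294.6 210. ]
 [  0.    0.    1. ]]
red [ 0.433 -0.064  0.03 ]
or [ 0.55 -0.21  0.03]
round [ 0.49 -0.33  0.03]
sock [ 0.374 -0.214  0.03 ]
socka [ 0.631 -0.207  0.03 ]
```

{"fn": "step_arm", "kwargs": {"jaw": [60,60,60,60,60], "slide": [[0.02,0.03,0.01],[0.04,0.06,0.02],[0.06,0.09,0.03],[0.08,0.12,0.04],[0.1,0.15,0.05]], "angular": [[0,0,10],[0,0,20],[0,0,30],[0,0,40],[0,0,50]], "newtons": 40}}

```text
t: 0.78
position: [0.3196, -0.4074, 0.2587]
eef_rot: [-0.414, 0.573, -0.573, 0.414]
ft_force: [-0.1, -0.6, 1.0]
grip_width: 0.0656
```

{"fn": "step_arm", "kwargs": {"jaw": [60,60,60,60,60], "slide": [[0.02,0.03,0],[0.04,0.06,0],[0.06,0.09,0],[0.08,0.12,0],[0.1,0.15,0]], "angular": [[0,0,10],[0,0,20],[0,0,30],[0,0,40],[0,0,50]]}}

```text
t: 1.4
position: [0.4195, -0.2575, 0.2584]
eef_rot: [-0.618, 0.344, -0.344, 0.618]
ft_force: [-0.4, 0.2, 0.2]
grip_width: 0.065
```

{"fn": "step_arm", "kwargs": {"jaw": [60,60,60,60,60], "slide": [[0.015,0.025,0],[0.03,0.05,0],[0.045,0.08,0],[0.06,0.1,0],[0.07,0.12,0]], "angular": [[0,0,10],[0,0,20],[0,0,30],[0,0,40],[0,0,48]]}}

```text
t: 2.02
position: [0.4895, -0.1377, 0.2582]
eef_rot: [-0.704, 0.064, -0.063, 0.704]
ft_force: [0.1, 0.2, -0.1]
grip_width: 0.0654
```

```bash
python3 - <<'E'
from h import *
snap('wrist','w1');snap('top','top1')
E
```

```text
(no output)
```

View pics/w1.png

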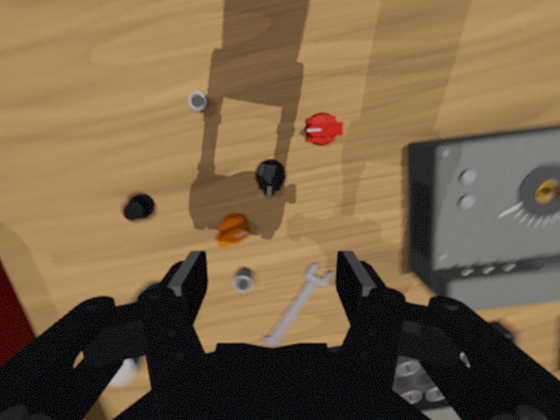

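Wrist view: the knob is at (270,177) with its nose towards (269,195), which is +x. Red, orange and round are beside it. Next, a closer look at the shaft.

{"fn": "step_arm", "kwargs": {"jaw": [60,60,60,60,60], "slide": [[0.01,0.06,0],[0.02,0.12,-0.01],[0.03,0.18,-0.02],[0.04,0.24,-0.03],[0.05,0.3,-0.04]], "angular": [[0,0,0],[0,0,0],[0,0,0],[0,0,0],[0,0,0]]}}

```text
t: 2.75
position: [0.5392, 0.1624, 0.2183]
eef_rot: [0.704, -0.066, 0.067, -0.704]
ft_force: [1.4, -0.3, -0.0]
grip_width: 0.0654
```

```bash
python3 - <<'E'
from h import *
d=snap('wrist','w2')
p=d['pixels']
a=cv2.resize(load('w1')['p'][90:270,180:360],(390,390),interpolation=cv2.INTER_CUBIC)
b=cv2.resize(p[90:270,180:360],(390,390),interpolation=cv2.INTER_CUBIC)
cv2.imwrite('pics/c2.png',np.hstack([a,b]))
E
```

```text
(no output)
```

View pics/w2.png

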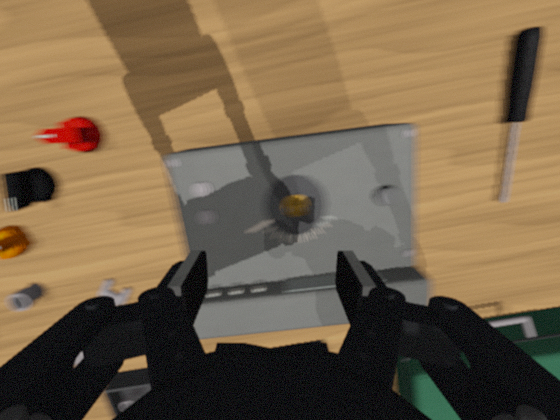

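View pics/c2.png

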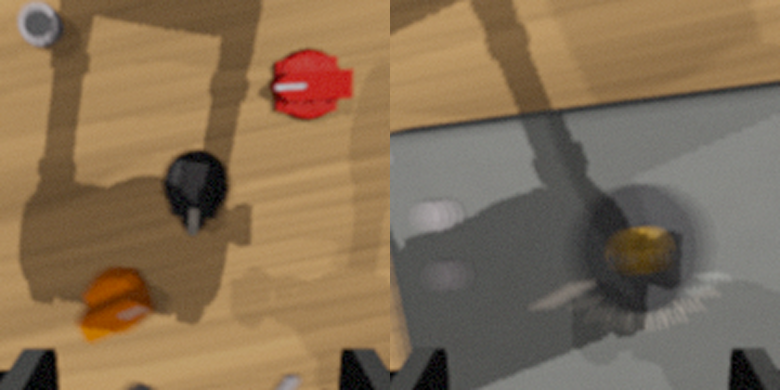

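The picture is motion-blurred, so I'll retake it now that the arm has settled.

```bash
python3 - <<'E'
from h import *
print(sense()['joint_vel'].round(3))
d=snap('wrist','w3');d=snap('wrist','w3b');snap('side','side3')
p=d['pixels']
a=cv2.resize(load('w3')['p'][165:255,250:340],(390,390),interpolation=cv2.INTER_CUBIC)
b=cv2.resize(p[165:255,250:340],(390,390),interpolation=cv2.INTER_CUBIC)
cv2.imwrite('pics/c3.png',np.hstack([a,b]))
E
```

```text
[-0.076 -0.02   0.039 -0.018  0.032 -0.15 ]
```

View pics/c3.png

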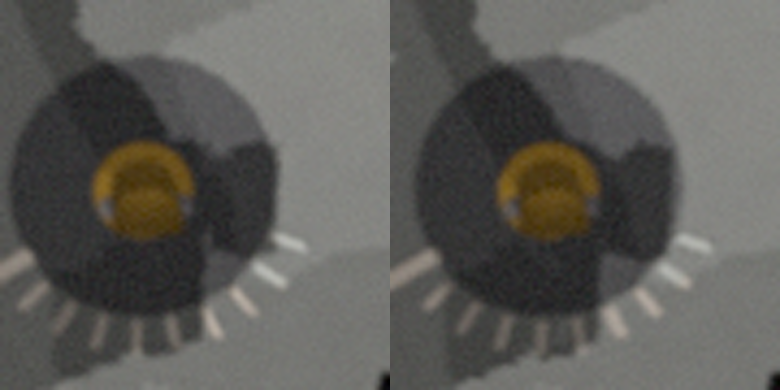

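{"fn": "step_arm", "kwargs": {"jaw": [60,60,60,60], "slide": [[0.025,0,-0.02],[0.05,0,-0.04],[0.06,0,-0.06],[0.06,0,-0.06]], "angular": [[0,0,0],[0,0,0],[0,0,0],[0,0,0]]}}

```text
t: 3.45
position: [0.5983, 0.1598, 0.1561]
eef_rot: [0.705, -0.068, 0.065, -0.703]
ft_force: [0.8, 0.7, 0.2]
grip_width: 0.0655
```

```bash
python3 - <<'E'
from h import *
snap('wrist','w4');d=snap('wrist','w4')
cv2.imwrite('pics/c4.png',cv2.resize(d['pixels'][80:260,160:400],(800,600),interpolation=cv2.INTER_CUBIC))
print(sense()['position'])
E
```

```text
[0.59874987 0.16074216 0.15926198]
```

View pics/c4.png

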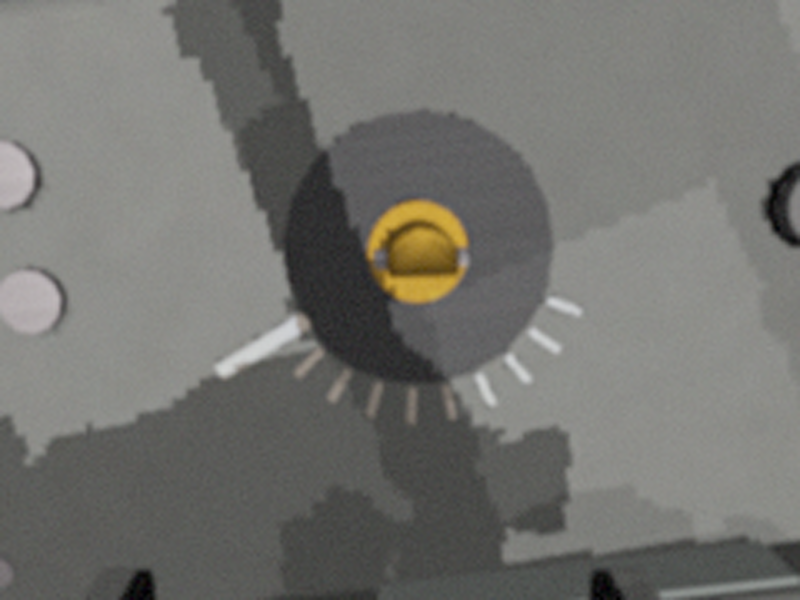

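The D-shaped tip is clear. Its flat edge runs (387,275)–(458,273) in the crop and faces image-down (about +x). The OFF mark runs (303,320)–(219,370). Now to turn these into numbers.

```bash
python3 - <<'E'
from h import *
d=load('w4')
f=lambda u,v:(160+(u+.5)/3.3333-.5,80+(v+.5)/3.3333-.5)
L=atz(d,*f(387,275),.108);R=atz(d,*f(458,273),.108);T=atz(d,*f(423,221),.108)
print(L,R,T,np.linalg.norm(L-R))
e=R-L;yf=np.degrees(np.arctan2(e[1],e[0]))-90;n=np.array([np.cos(np.radians(yf)),np.sin(np.radians(yf)),0])
print('flat yaw',yf,'ctr from edge',(L+R)/2-.003*n,'from top',T+.008*n)
A=atz(d,*f(303,320),.08);B=atz(d,*f(219,370),.08);m=A-B
print('off line yaw',np.degrees(np.arctan2(-m[1],-m[0])),A,B, np.linalg.norm(m))
m=B-A;yo=np.arctan2(m[1],m[0]);
print('axis est from mark',A-.032*m/np.linalg.norm(m))
# disc center fit
g=d['p'];c=[f(287,245),f(553,240),f(420,110),f(440,382),f(330,345),f(520,335)]
P=np.array([atz(d,*q,.08)[:2] for q in c]);S=np.linalg.lstsq(np.c_[2*P,np.ones(len(P))],(P**2).sum(1),rcond=None)[0];print('disc',S[:2],np.sqrt(S[2]+S[:2]@S[:2]))
# brass collar 
c=[f(367,250),f(468,248),f(418,199),f(418,303)]
P=np.array([atz(d,*q,.08)[:2] for q in c]);S=np.linalg.lstsq(np.c_[2*P,np.ones(len(P))],(P**2).sum(1),rcond=None)[0];print('collar',S[:2],np.sqrt(S[2]+S[:2]@S[:2]))
# triangulate tip with w3b: tip arc/edge
# knob orientation in w1
d1=load('w1')
k=390/180.
h=lambda u,v:(180+(u+.5)/k-.5,90+(v+.5)/k-.5)
a=atz(d1,*h(194,230),.052);b=atz(d1,*h(194,207),.052);print('nose line',a,b,np.degrees(np.arctan2(*(a-b)[1::-1])))
E
```

```text
[0.55611039 0.17230789 0.108     ] [0.55856476 0.187638   0.108     ] [0.54618153 0.18203431 0.108     ] 0.015525343908967742
flat yaw -9.095935289273314 ctr from edge [0.5543753  0.18044721 0.108     ] from top [0.55408093 0.18076961 0.108     ]
off line yaw -70.08140528362713 [0.56635415 0.14943905 0.08      ] [0.57488566 0.12589491 0.08      ] 0.0250422257236743
axis est from mark [0.55545224 0.17952473 0.08      ]
disc [0.55510083 0.18125318] 0.03276321881989635
collar [0.55507804 0.1805062 ] 0.012502480436744127
nose line [ 0.50613504 -0.14257861  0.052     ] [ 0.4924098  -0.14006026  0.052     ] -10.39718365279193
```

{"fn": "step_arm", "kwargs": {"jaw": [60,60,60,60,60], "slide": [[-0.02,-0.06,0.01],[-0.04,-0.12,0.01],[-0.06,-0.18,0.01],[-0.075,-0.24,0],[-0.075,-0.3,0]], "angular": [[0,0,0],[0,0,0],[0,0,0],[0,0,0],[0,0,0]]}}

```text
t: 4.18
position: [0.5229, -0.1395, 0.1605]
eef_rot: [0.704, -0.064, 0.066, -0.704]
ft_force: [0.8, -0.0, -0.0]
grip_width: 0.0654
```

{"fn": "step_arm", "kwargs": {"jaw": [60,60], "slide": [[0,0,0],[0,0,0]], "angular": [[0,0,0],[0,0,0]]}}

```text
t: 4.42
position: [0.5242, -0.1379, 0.1602]
eef_rot: [-0.704, 0.065, -0.066, 0.704]
ft_force: [-0.4, -0.3, 0.8]
grip_width: 0.0653
```

```bash
python3 - <<'E'
from h import *
from scipy.spatial.transform import Rotation as Ro
d=snap('wrist','w5')
cv2.imwrite('pics/c5.png',cv2.resize(d['pixels'][80:260,160:400],(800,600),interpolation=cv2.INTER_CUBIC))
s=sense();print(s['position'],Ro.from_quat(s['eef_rot']).as_matrix().round(3))
w=load('w4');e=load('side0')
print('tip',tri([(w,160+423/3.333,80+252/3.333),(e,286,175)]))
E
```

```text
[ 0.52432175 -0.13724521  0.15994863] [[ 0.983  0.002  0.183]
 [-0.183 -0.     0.983]
 [ 0.002 -1.     0.   ]]
tip (array([0.55318343, 0.181139  , 0.10731633]), [np.float64(0.00013566454814191708), np.float64(0.00013566454814201146)])
```

View pics/c5.png

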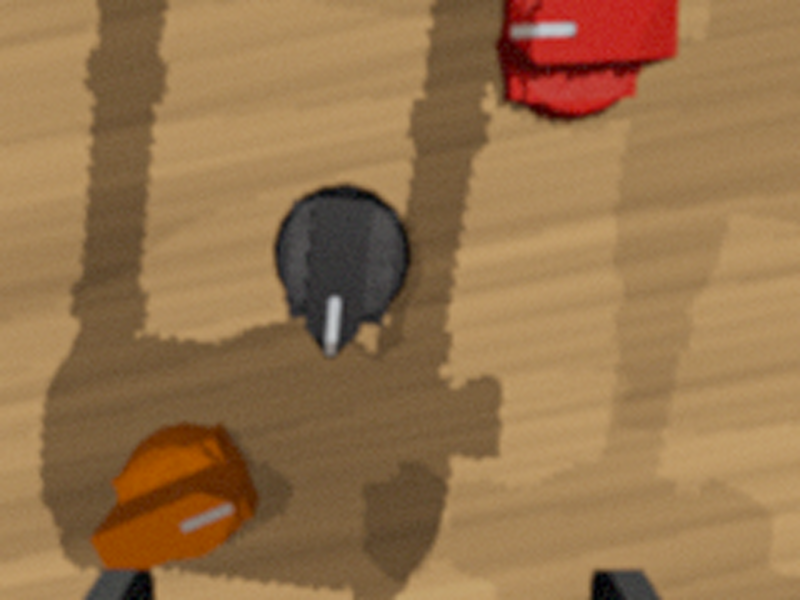

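The black knob fills the centre of the crop: skirt 277–410 across, nose tip at (331,355), white line (335,298)–(331,350).

```bash
python3 - <<'E'
from h import *
d=load('w5');d1=load('w1')
f=lambda u,v:(160+(u+.5)/3.3333-.5,80+(v+.5)/3.3333-.5)
a=atz(d,*f(335,298),.052);b=atz(d,*f(331,350),.052);N=atz(d,*f(331,355),.052)
print('line yaw',np.degrees(np.arctan2(*(b-a)[1::-1])),N)
# bar edges at top: left and right
for p,q in [((310,210),(303,310)),((377,210),(366,310))]:
    A=atz(d,*f(*p),.052);B=atz(d,*f(*q),.052);print('bar edge',A[:2],B[:2],np.degrees(np.arctan2(*(B-A)[1::-1])))
c=[f(277,252),f(410,252),f(296,212),f(392,212),f(288,300),f(400,300)]
P=np.array([atz(d,*q,.022)[:2] for q in c]);S=np.linalg.lstsq(np.c_[2*P,np.ones(len(P))],(P**2).sum(1),rcond=None)[0];print('skirt',S[:2],np.sqrt(S[2]+S[:2]@S[:2]))
k=390/180.
h=lambda u,v:(180+(u+.5)/k-.5,90+(v+.5)/k-.5)
e=load('side0')
# nose top triangulate: side crop b: offset (0,264), scale 3.3, origin (210,250)
sn=(210+202/3.3,250+(417-264)/3.3)
print('nose tri',tri([(d,*f(331,353)),(e,*sn)]),tri([(d,*f(331,353)),(d1,*h(194,232))]))
E
```

```text
line yaw -15.632610485662866 [ 0.507996  -0.1460045  0.052    ]
bar edge [ 0.46756086 -0.14375931] [ 0.49398509 -0.15120233] -15.731156481956484
bar edge [ 0.47093532 -0.12581465] [ 0.49724686 -0.13385877] -16.99976443398242
skirt [ 0.4859638  -0.13881861] 0.020783044819326715
nose tri (array([ 0.50712917, -0.14597453,  0.05178534]), [np.float64(0.00034316797563252737), np.float64(0.00034316797563256396)]) (array([ 0.50055018, -0.14225417,  0.08514229]), [np.float64(0.00128410626542143), np.float64(0.001284106265421462)])
```

{"fn": "step_arm", "kwargs": {"jaw": [60,60,60,60,60], "slide": [[-0.04,0,-0.03],[-0.04,0,-0.06],[-0.04,0,-0.08],[-0.04,0,-0.095],[-0.04,0,-0.095]], "angular": [[0,0,-5.5],[0,0,-5.5],[0,0,-5.5],[0,0,-5.5],[0,0,-5.5]]}}

```text
t: 5.1
position: [0.4839, -0.1375, 0.0628]
eef_rot: [-0.7, 0.099, -0.098, 0.7]
ft_force: [0.3, -0.4, -0.8]
grip_width: 0.0655
```

```bash
python3 - <<'E'
from h import *
from scipy.spatial.transform import Rotation as Ro
d=snap('wrist','w6');snap('side','side6')
s=sense();print(s['position'],Ro.from_quat(s['eef_rot']).as_matrix().round(3),s['ft_force'])
E
```

```text
[ 0.48479714 -0.13806797  0.06457327] [[ 0.961  0.001  0.277]
 [-0.277 -0.     0.961]
 [ 0.001 -1.    -0.   ]] [0.23275955 0.47196051 0.39146773]
```

View pics/w6.png

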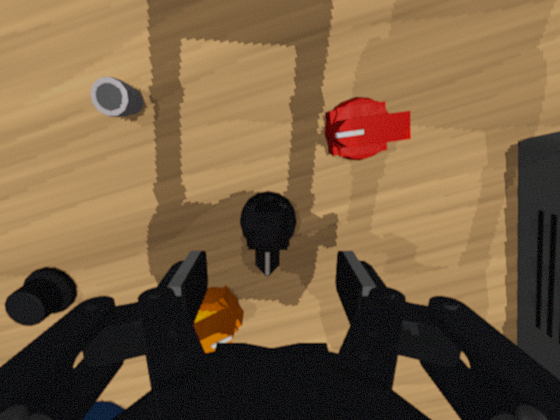

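The knob (268,225) is centred between the jaws and the orange one is clear of the finger. Descending, then gripping.

{"fn": "step_arm", "kwargs": {"jaw": [60,60,60], "slide": [[0,-0.001,-0.015],[0,-0.001,-0.03],[0,-0.001,-0.03]], "angular": [[0,0,0],[0,0,0],[0,0,0]]}}

```text
t: 5.58
position: [0.4828, -0.1387, 0.0314]
eef_rot: [-0.7, 0.1, -0.098, 0.7]
ft_force: [-0.0, -1.3, 0.2]
grip_width: 0.0655
```

{"fn": "step_arm", "kwargs": {"jaw": [255,255,255,255,255], "slide": [[0,0,0],[0,0,0],[0,0,0],[0,0,0],[0,0,0]], "angular": [[0,0,0],[0,0,0],[0,0,0],[0,0,0],[0,0,0]], "newtons": 50}}

```text
t: 6.2
position: [0.4842, -0.1391, 0.0338]
eef_rot: [0.7, -0.099, 0.099, -0.7]
ft_force: [0.0, -1.3, 0.4]
grip_width: -0.0002
```

```bash
python3 - <<'E'
from h import *
d=snap('side','side7')
cv2.imwrite('pics/c7.png',cv2.resize(d['pixels'][220:370,170:370],(800,600),interpolation=cv2.INTER_CUBIC))
s=sense();print(s['position'],s['ft_force'],s['grip_width'])
E
```

```text
[ 0.48413787 -0.13910672  0.03375964] [-0.57561218 -0.06797569 -0.07754269] 1.9146054003366563e-05
```

View pics/c7.png

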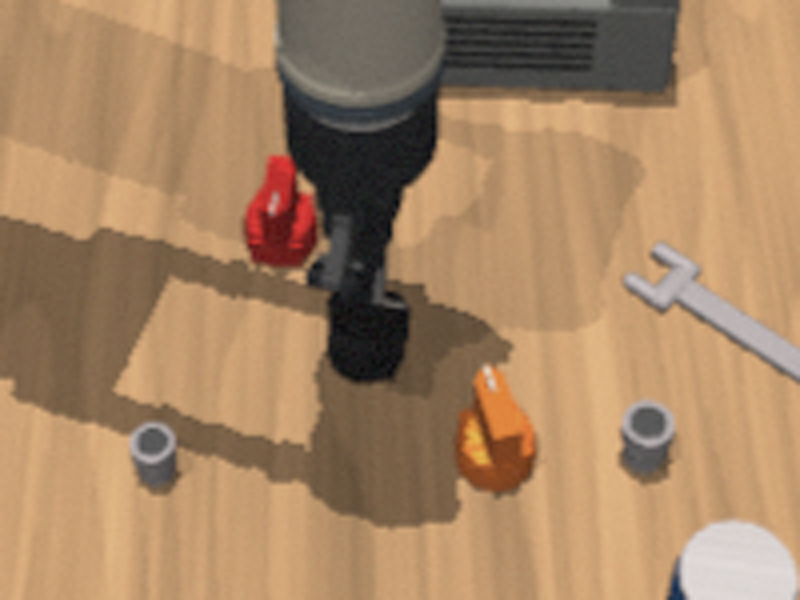

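```bash
python3 - <<'E'
from h import *
d=snap('wrist','w8')
s=sense();print(s['position'],s['ft_force'],s['grip_width'])
E
```

```text
[ 0.48411252 -0.13910477  0.03372837] [ 0.55343109  0.5815215  -1.18625527] 0.0003467690302712465
```

View pics/w8.png

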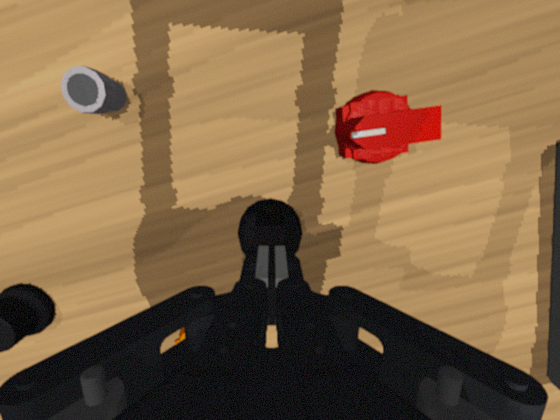

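```bash
python3 - <<'E'
from h import *
d=load('w8');s=sense()
p=s['position'];print('TCP px',proj(d,p),'tip',proj(d,p-[0,0,.008]),'grasp',proj(d,p+[0,0,.011]))
print(atz(d,270,230,.022),atz(d,239,230,.022),atz(d,301,230,.022),atz(d,270,199,.022))
d6=load('w6');print('w6 TCP px',proj(d6,[.4848,-.138,.0646]),'knob axis pred', proj(d6,[.4843,-.139,.022]),atz(d6,268,220,.022),atz(d6,240,220,.022),atz(d6,296,220,.022),'nose',atz(d6,267,274,.052))
cv2.imwrite('pics/c8.png',cv2.resize(d['p'][180:345,160:380],(800,600),interpolation=cv2.INTER_CUBIC))
E
```

```text
TCP px [270.10192262 244.38743633] tip [270.14888887 239.53556287] grasp [270.03031119 251.78529379]
[ 0.4792269  -0.13780167  0.022     ] [ 0.47372615 -0.15685122  0.022     ] [ 0.48472767 -0.11875201  0.022     ] [ 0.45964898 -0.13212423  0.022     ]
w6 TCP px [269.66691084 247.07059539] knob axis pred [268.46710267 224.34050096] [ 0.48097161 -0.13839159  0.022     ] [ 0.47526535 -0.15821912  0.022     ] [ 0.48667807 -0.11856333  0.022     ] nose [ 0.50787661 -0.14658591  0.052     ]
```

View pics/c8.png

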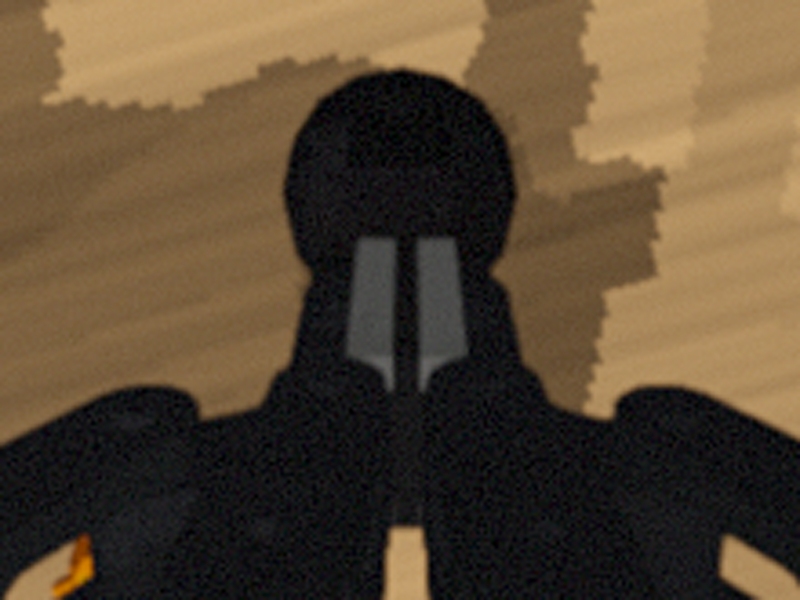

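```bash
python3 - <<'E'
from h import *
a=load('side6')['p'];b=load('side7')['p'];c=load('w6')['p']
q=lambda p:cv2.convertScaleAbs(cv2.resize(p[255:330,230:305],(400,400),interpolation=cv2.INTER_CUBIC),alpha=2.2,beta=20)
A=np.hstack([q(a),q(b)]);cv2.imwrite('pics/c9.png',A)
cv2.imwrite('pics/c10.png',cv2.convertScaleAbs(np.hstack([cv2.resize(c[180:330,160:380],(400,273),interpolation=cv2.INTER_CUBIC),cv2.resize(load('w8')['p'][180:330,160:380],(400,273),interpolation=cv2.INTER_CUBIC)]),alpha=2.5,beta=20))
E
```

```text
(no output)
```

View pics/c9.png

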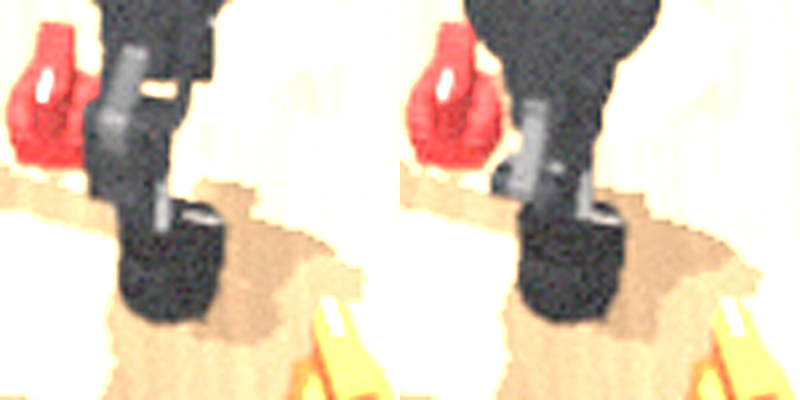

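View pics/c10.png

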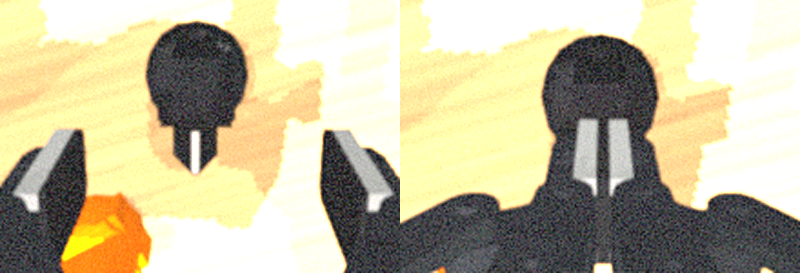

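```bash
python3 - <<'E'
from h import *
from scipy.spatial.transform import Rotation as Ro
s=sense();d=load('w8');p=s['position'];M=Ro.from_quat(s['eef_rot']).as_matrix()
sg=np.sign(M[2,1])
for off in(0,-.011):
  for h in (-.008,0,.01,.02,.03): print(off,h,proj(d,p+M@[off,0,0]+[0,0,h]).round(1))
e=load('side7')
print('side: TCP',proj(e,p),'tip',proj(e,p-[0,0,.008]),'knobtop',proj(e,[.484,-.139,.052]),'nose',proj(e,[.507,-.146,.052]),'bottom front',proj(e,[.484,-.161,0]),s['joint_pos'].round(3))
E
```

```text
0 -0.008 [270.1 239.5]
0 0 [270.1 244.4]
0 0.01 [270.  251.1]
0 0.02 [270.  258.6]
0 0.03 [269.9 267. ]
-0.011 -0.008 [270.1 223. ]
-0.011 0 [270.1 227.2]
-0.011 0.01 [270. 233.]
-0.011 0.02 [269.9 239.5]
-0.011 0.03 [269.8 246.9]
side: TCP [260.72345908 298.64821487] tip [260.7665061 300.7131936] knobtop [260.57062364 293.80915367] nose [271.30578051 296.2722028 ] bottom front [260.99360588 315.65959641] [-0.347 -0.133  1.762  0.     1.512 -1.637]
```

{"fn": "step_arm", "kwargs": {"jaw": [255,255,255], "slide": [[0,0,0.01],[0,0,0.03],[0,0,0.03]], "angular": [[0,0,0],[0,0,0],[0,0,0]]}}

```text
t: 6.68
position: [0.4858, -0.1397, 0.067]
eef_rot: [0.701, -0.097, 0.101, -0.7]
ft_force: [-0.6, -0.6, -0.2]
grip_width: -0.0002
```

```bash
python3 - <<'E'
from h import *
b=snap('side','side10')['pixels'];w=snap('wrist','w10')['pixels']
print(sense()['position'],sense()['grip_width'],sense()['ft_force'])
q=lambda p:cv2.convertScaleAbs(cv2.resize(p[255:330,230:305],(400,400),interpolation=cv2.INTER_CUBIC),alpha=3.5,beta=10)
r=lambda p:cv2.convertScaleAbs(cv2.resize(p[180:330,180:330],(400,400),interpolation=cv2.INTER_CUBIC),alpha=3.5,beta=10)
cv2.imwrite('pics/c11.png',np.hstack([q(b),r(w)]))
E
```

```text
[ 0.4845643  -0.13925863  0.06455152] -0.0002922202602518804 [-0.06446409 -0.17642559 -0.25574044]
```

View pics/c11.png

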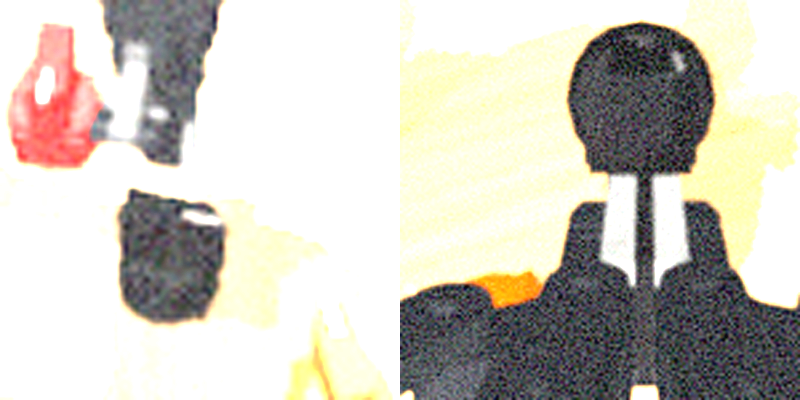

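The first grip closed on nothing: the pictures show the fingertips about 20–28 mm above the reported TCP, so they shut over the bar's top. The knob did not move. I'll reopen and go deeper in stages.

{"fn": "step_arm", "kwargs": {"jaw": [60,60,60,60,60], "slide": [[0,0,0],[0,0,0],[0,0,-0.01],[0,0,-0.025],[0,0,-0.035]], "angular": [[0,0,0],[0,0,0],[0,0,0],[0,0,0],[0,0,0]]}}

```text
t: 7.4
position: [0.4833, -0.1388, 0.0266]
eef_rot: [-0.7, 0.1, -0.098, 0.7]
ft_force: [-0.5, -0.4, -0.2]
grip_width: 0.0655
```

{"fn": "step_arm", "kwargs": {"jaw": [60,60,60,60], "slide": [[0,0,-0.008],[0,0,-0.016],[0,0,-0.021],[0,0,-0.021]], "angular": [[0,0,0],[0,0,0],[0,0,0],[0,0,0]]}}

```text
t: 7.9
position: [0.4839, -0.139, 0.0073]
eef_rot: [-0.7, 0.099, -0.099, 0.7]
ft_force: [-0.3, 0.4, -0.3]
grip_width: 0.0653
```

```bash
python3 - <<'E'
from h import *
b=snap('side','side12')['pixels'];w=snap('wrist','w12')['pixels']
print(sense()['position'],sense()['grip_width'],sense()['ft_force'])
q=lambda p:cv2.convertScaleAbs(cv2.resize(p[255:330,230:305],(400,400),interpolation=cv2.INTER_CUBIC),alpha=2.5,beta=10)
r=lambda p:cv2.convertScaleAbs(cv2.resize(p[150:330,180:360],(400,400),interpolation=cv2.INTER_CUBIC),alpha=2.5,beta=10)
cv2.imwrite('pics/c12.png',np.hstack([q(b),r(w)]))
E
```

```text
[ 0.48432299 -0.13916538  0.0080105 ] 0.06520107101685409 [ 0.26545907 -0.05095678  0.15301404]
```

View pics/c12.png

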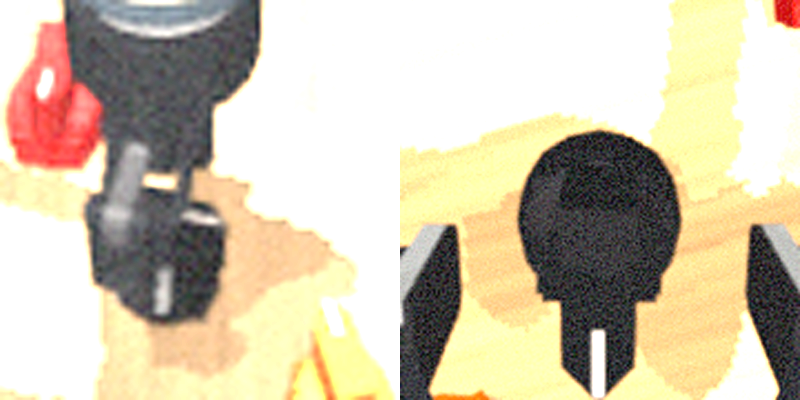

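{"fn": "step_arm", "kwargs": {"jaw": [255,255,255,255,255], "slide": [[0,0,0],[0,0,0],[0,0,0],[0,0,0],[0,0,0]], "angular": [[0,0,0],[0,0,0],[0,0,0],[0,0,0],[0,0,0]], "newtons": 50}}

```text
t: 8.62
position: [0.4842, -0.1392, 0.0079]
eef_rot: [0.7, -0.099, 0.099, -0.7]
ft_force: [-0.7, -0.5, 1.6]
grip_width: 0.0149
```

```bash
python3 - <<'E'
from h import *
b=snap('side','side13')['pixels'];w=snap('wrist','w13')['pixels']
print(sense()['position'],sense()['grip_width'],sense()['ft_force'])
q=lambda p:cv2.convertScaleAbs(cv2.resize(p[255:330,230:305],(400,400),interpolation=cv2.INTER_CUBIC),alpha=2.5,beta=10)
r=lambda p:cv2.convertScaleAbs(cv2.resize(p[150:330,180:360],(400,400),interpolation=cv2.INTER_CUBIC),alpha=2.5,beta=10)
cv2.imwrite('pics/c13.png',np.hstack([q(b),r(w)]))
E
```

```text
[ 0.48419065 -0.13919259  0.00787049] 0.01477173836336861 [-0.21140793  0.27914497  2.30672672]
```

View pics/c13.png

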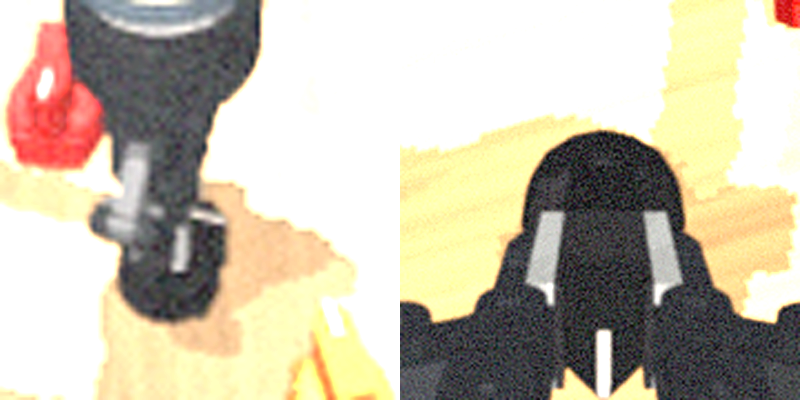

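Gripped: the opening reads 14.8 mm on the 16 mm bar and the pads are centred. Lifting and carrying it to the shaft.

{"fn": "step_arm", "kwargs": {"jaw": [255,255,255,255,255], "slide": [[0,0,0.03],[0,0,0.08],[0,0,0.13],[0.01,0.04,0.155],[0.02,0.09,0.155]], "angular": [[0,0,0],[0,0,0],[0,0,0],[0,0,3],[0,0,7]]}}

```text
t: 9.35
position: [0.5055, -0.0489, 0.1656]
eef_rot: [0.705, -0.054, 0.058, -0.705]
ft_force: [0.4, -0.2, -1.0]
grip_width: 0.0147
```

{"fn": "step_arm", "kwargs": {"jaw": [255,255,255,255,255], "slide": [[0.01,0.055,0],[0.025,0.11,0],[0.04,0.165,0],[0.05,0.215,0],[0.05,0.23,0]], "angular": [[0,0,0],[0,0,0],[0,0,0],[0,0,0],[0,0,0]]}}

```text
t: 9.98
position: [0.5537, 0.1837, 0.1615]
eef_rot: [0.705, -0.055, 0.054, -0.705]
ft_force: [-1.0, 0.1, -0.6]
grip_width: 0.0149
```

{"fn": "step_arm", "kwargs": {"jaw": [255,255], "slide": [[0,0,0],[0,0,0]], "angular": [[0,0,0],[0,0,0]]}}

```text
t: 10.22
position: [0.5541, 0.1795, 0.1627]
eef_rot: [0.705, -0.056, 0.056, -0.705]
ft_force: [0.6, -0.4, -0.5]
grip_width: 0.0152
```

```bash
python3 - <<'E'
from h import *
from scipy.spatial.transform import Rotation as Ro
b=snap('side','side14')['pixels'];w=snap('wrist','w14')['pixels']
s=sense();M=Ro.from_quat(s['eef_rot']).as_matrix();print(s['position'],s['grip_width'],s['ft_force'],s['torque'],np.degrees(np.arctan2(M[1,2],M[0,2])))
q=lambda p:cv2.resize(p[130:230,240:340],(400,400),interpolation=cv2.INTER_CUBIC)
r=lambda p:cv2.resize(p[150:330,180:360],(400,400),interpolation=cv2.INTER_CUBIC)
cv2.imwrite('pics/c14.png',cv2.convertScaleAbs(np.hstack([q(b),r(w)]),alpha=1.6,beta=10))
E
```

```text
[0.55421527 0.17940241 0.16292111] 0.014817013363821933 [-0.10373742  0.66737086 -0.6783566 ] [ 0.00125432 -0.0471112  -0.01522778] 80.8069111868947
```

View pics/c14.png

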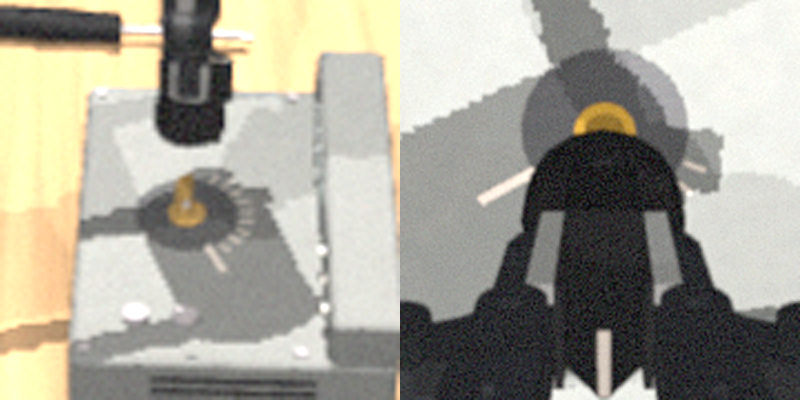

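```bash
python3 - <<'E'
from h import *
for f in ['w14']:
  d=load(f);p=np.array([.5542,.1794,.1629])
  g=cv2.cvtColor(d['p'],cv2.COLOR_BGR2GRAY)
  print(g[200:216,266:278:4].tolist())
  print('row230',g[225,230:250].tolist(),g[225,295:315].tolist())
  n=np.array([np.cos(np.radians(-9.2)),np.sin(np.radians(-9.2)),0]);m=np.array([-n[1],n[0],0])
  for dx in(-.002,0,.002):
    c=p+dx*n
    th=np.linspace(0,2*np.pi,721)
    C=[[proj(d,c+[0,0,z]+.022*(np.cos(t)*n+np.sin(t)*m)) for t in th] for z in(-.008,.014)]
    for cc in C:
      cc=np.array(cc);print(dx,cc.min(0).round(1),cc.max(0).round(1))
E
```

```text
[[96, 89, 86], [92, 81, 81], [84, 73, 76], [77, 70, 65], [70, 66, 67], [66, 67, 72], [71, 64, 67], [70, 61, 69], [47, 36, 54], [32, 8, 31], [14, 11, 17], [8, 17, 18], [15, 14, 8], [5, 13, 14], [16, 22, 20], [8, 14, 14]]
row230 [94, 92, 92, 90, 93, 93, 100, 110, 120, 117, 82, 38, 13, 6, 7, 11, 5, 16, 17, 8] [17, 12, 16, 13, 17, 5, 13, 43, 40, 58, 69, 75, 80, 82, 94, 99, 110, 116, 122, 120]
-0.002 [235.3 202.7] [305.2 268.3]
-0.002 [230.6 212.8] [309.5 285.9]
0 [235.4 205.9] [305.1 271.1]
0 [230.8 216.4] [309.4 289. ]
0.002 [235.5 209. ] [305.  273.9]
0.002 [230.9 219.9] [309.3 292. ]
```

{"fn": "step_arm", "kwargs": {"jaw": [255,255,255,255,255], "slide": [[-0.0005,0.0007,-0.02],[-0.0005,0.0007,-0.035],[-0.0005,0.0007,-0.042],[-0.0005,0.0007,-0.043],[-0.0005,0.0007,-0.043]], "angular": [[0,0,0],[0,0,0],[0,0,0],[0,0,0],[0,0,0]]}}

```text
t: 10.95
position: [0.5538, 0.1817, 0.1201]
eef_rot: [-0.705, 0.056, -0.056, 0.705]
ft_force: [-0.0, 0.2, -1.9]
grip_width: 0.0147
```

```bash
python3 - <<'E'
from h import *
b=snap('side','side15')['pixels'];w=snap('wrist','w15')['pixels']
s=sense();print(s['position'],s['grip_width'],s['ft_force'],s['torque'])
q=lambda p:cv2.resize(p[150:220,255:325],(400,400),interpolation=cv2.INTER_CUBIC)
r=lambda p:cv2.resize(p[150:330,180:360],(400,400),interpolation=cv2.INTER_CUBIC)
cv2.imwrite('pics/c15.png',cv2.convertScaleAbs(np.hstack([q(b),r(w)]),alpha=1.6,beta=10))
E
```

```text
[0.55394184 0.18173022 0.12046002] 0.01458621748849667 [-0.45707376 -0.07040337 -0.80650945] [-0.00661473  0.02247363 -0.02035565]
```

View pics/c15.png

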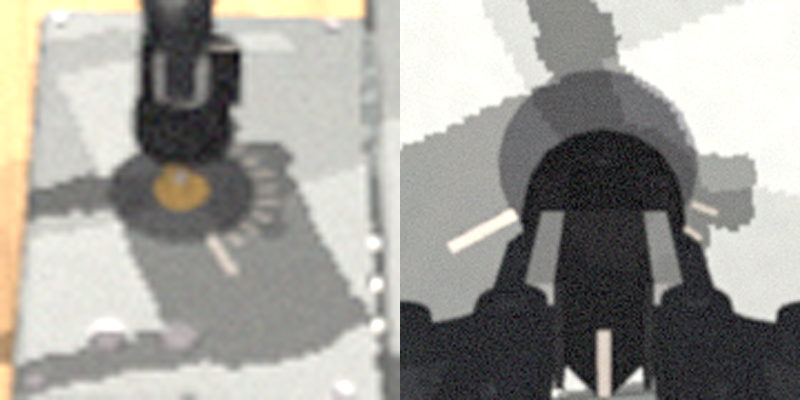

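The knob skirt (604 in the crop) sits about 1.7 mm to +y of the dial disc centre (598). Correcting, then checking again.

{"fn": "step_arm", "kwargs": {"jaw": [255,255,255], "slide": [[-0.0003,-0.0017,0],[-0.0003,-0.0017,0],[-0.0003,-0.0017,0]], "angular": [[0,0,0],[0,0,0],[0,0,0]]}}

```text
t: 11.42
position: [0.5533, 0.1799, 0.1198]
eef_rot: [-0.705, 0.056, -0.056, 0.705]
ft_force: [-1.0, -0.2, -0.7]
grip_width: 0.0151
```

```bash
python3 - <<'E'
from h import *
w=snap('wrist','w16')['pixels']
s=sense();print(s['position'],s['ft_force'])
d=load('w16')
n=np.array([np.cos(np.radians(-9.2)),np.sin(np.radians(-9.2)),0]);m=np.array([-n[1],n[0],0])
r=lambda p:cv2.resize(p[160:270,210:330],(800,733),interpolation=cv2.INTER_CUBIC)[:600]
im=cv2.convertScaleAbs(r(w),alpha=1.6,beta=10)
def draw(c,rad,col):
  for t in np.linspace(0,2*np.pi,200):
    u=proj(d,c+rad*(np.cos(t)*n+np.sin(t)*m));cv2.circle(im,tuple(int(round(x)) for x in ((u-[210,160]+.5)*6.667)),1,col,-1)
draw(np.array([.5551,.1805,.08]),.0328,(0,0,255))
draw(s['position']+[0,0,-.008]+.0007*n,.022,(0,255,0));draw(s['position']+[0,0,.014]+.0007*n,.022,(255,255,0))
cv2.imwrite('pics/c16.png',im)
E
```

```text
[0.55334091 0.17989088 0.11975675] [ 0.48385794  0.11775103 -0.26497189]
```

View pics/c16.png

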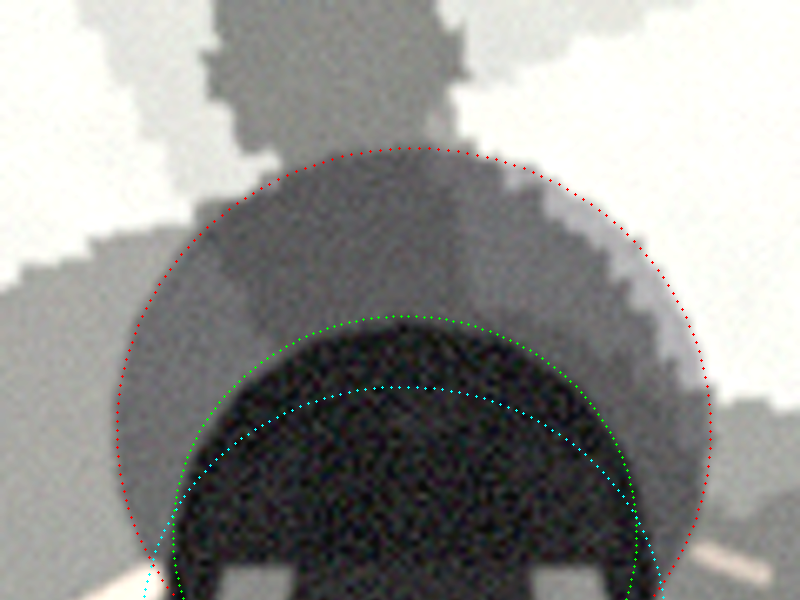

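Disc and skirt now fit the shaft axis to about 0.5 mm. Descending gently by feel.

{"fn": "step_arm", "kwargs": {"jaw": [255,255,255,255], "slide": [[0.0002,0.0003,-0.002],[0.0002,0.0003,-0.004],[0.0002,0.0003,-0.005],[0.0002,0.0003,-0.005]], "angular": [[0,0,0],[0,0,0],[0,0,0],[0,0,0]]}}

```text
t: 11.98
position: [0.5536, 0.1802, 0.1146]
eef_rot: [0.705, -0.056, 0.056, -0.705]
ft_force: [-0.5, 0.1, -0.7]
grip_width: 0.0146
```

{"fn": "step_arm", "kwargs": {"jaw": [255,255], "slide": [[0,0,-0.001],[0,0,-0.001]], "angular": [[0,0,0],[0,0,0]]}}

```text
t: 12.22
position: [0.5536, 0.1802, 0.1137]
eef_rot: [-0.705, 0.056, -0.056, 0.705]
ft_force: [0.3, 0.5, -0.2]
grip_width: 0.015
```

{"fn": "step_arm", "kwargs": {"jaw": [255,255], "slide": [[0,0,-0.001],[0,0,-0.001]], "angular": [[0,0,0],[0,0,0]]}}

```text
t: 12.48
position: [0.5535, 0.1802, 0.1127]
eef_rot: [-0.705, 0.056, -0.056, 0.705]
ft_force: [1.5, -1.3, -1.8]
grip_width: 0.015
```

{"fn": "step_arm", "kwargs": {"jaw": [255,255,255], "slide": [[0,0,-0.001],[0,0,-0.002],[0,0,-0.002]], "angular": [[0,0,0],[0,0,0],[0,0,0]]}}

```text
t: 12.85
position: [0.5536, 0.1802, 0.1106]
eef_rot: [-0.705, 0.056, -0.056, 0.705]
ft_force: [0.5, -0.5, -1.9]
grip_width: 0.0148
```

{"fn": "step_arm", "kwargs": {"jaw": [255,255,255], "slide": [[0,0,-0.001],[0,0,-0.002],[0,0,-0.002]], "angular": [[0,0,0],[0,0,0],[0,0,0]]}}

```text
t: 13.22
position: [0.5535, 0.1802, 0.1086]
eef_rot: [0.705, -0.056, 0.056, -0.705]
ft_force: [1.0, -0.3, -0.3]
grip_width: 0.0151
```

```bash
python3 - <<'E'
from h import *
b=snap('side','side17')['pixels']
s=sense();print(s['position'],s['grip_width'],s['ft_force'],s['torque'])
q=lambda p:cv2.resize(p[150:220,255:325],(600,600),interpolation=cv2.INTER_CUBIC)
cv2.imwrite('pics/c17.png',cv2.convertScaleAbs(q(b),alpha=1.6,beta=10))
E
```

```text
[0.55353128 0.18020136 0.10866428] 0.0148609413974225 [ 0.84808904 -0.1761154  -0.81580263] [-0.02899429 -0.241344    0.01925723]
```

View pics/c17.png

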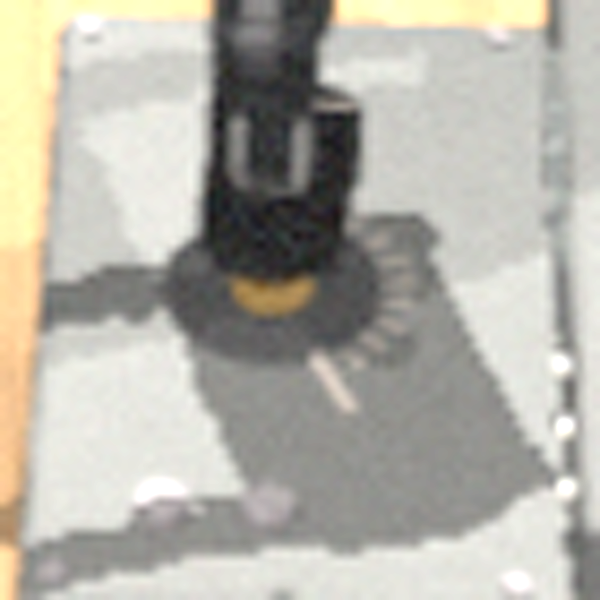

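The bore is over the tip with no push (underside about 7 mm below the tip), so the flats have met. Next, the catches.

{"fn": "step_arm", "kwargs": {"jaw": [255,255,255], "slide": [[0,0,-0.002],[0,0,-0.004],[0,0,-0.004]], "angular": [[0,0,0],[0,0,0],[0,0,0]]}}

```text
t: 13.65
position: [0.5535, 0.1801, 0.1047]
eef_rot: [0.705, -0.056, 0.056, -0.705]
ft_force: [0.3, -1.0, 1.7]
grip_width: 0.0153
```

{"fn": "step_arm", "kwargs": {"jaw": [255,255,255], "slide": [[0,0,-0.001],[0,0,-0.002],[0,0,-0.002]], "angular": [[0,0,0],[0,0,0],[0,0,0]]}}

```text
t: 14.02
position: [0.5536, 0.1803, 0.1031]
eef_rot: [-0.705, 0.056, -0.056, 0.705]
ft_force: [0.2, -0.0, 3.4]
grip_width: 0.0153
```

{"fn": "step_arm", "kwargs": {"jaw": [255,255], "slide": [[0,0,-0.001],[0,0,-0.001]], "angular": [[0,0,0],[0,0,0]]}}

```text
t: 14.28
position: [0.5536, 0.1803, 0.1019]
eef_rot: [-0.705, 0.056, -0.056, 0.705]
ft_force: [0.2, -0.5, 3.3]
grip_width: 0.0148
```

{"fn": "step_arm", "kwargs": {"jaw": [255,255], "slide": [[0,0,-0.001],[0,0,-0.001]], "angular": [[0,0,0],[0,0,0]]}}

```text
t: 14.52
position: [0.5536, 0.1802, 0.1008]
eef_rot: [-0.705, 0.056, -0.056, 0.705]
ft_force: [-0.5, -1.2, 5.6]
grip_width: 0.0151
```

{"fn": "step_arm", "kwargs": {"jaw": [255,255], "slide": [[0,0,-0.001],[0,0,-0.001]], "angular": [[0,0,0],[0,0,0]]}}

```text
t: 14.78
position: [0.5535, 0.1801, 0.0989]
eef_rot: [0.705, -0.056, 0.056, -0.705]
ft_force: [1.5, 0.3, 1.2]
grip_width: 0.0149
```

The force dropped from 5.6 to 1.2 N, so the catches have snapped. Pushing gently until it seats.

{"fn": "step_arm", "kwargs": {"jaw": [255,255], "slide": [[0,0,-0.001],[0,0,-0.001]], "angular": [[0,0,0],[0,0,0]]}}

```text
t: 15.02
position: [0.5535, 0.1801, 0.0983]
eef_rot: [0.705, -0.056, 0.056, -0.705]
ft_force: [1.9, -0.0, 1.4]
grip_width: 0.0149
```

{"fn": "step_arm", "kwargs": {"jaw": [255,255], "slide": [[0,0,-0.001],[0,0,-0.001]], "angular": [[0,0,0],[0,0,0]]}}

```text
t: 15.28
position: [0.5534, 0.1801, 0.097]
eef_rot: [0.705, -0.056, 0.056, -0.705]
ft_force: [1.9, -0.6, -1.4]
grip_width: 0.0149
```

{"fn": "step_arm", "kwargs": {"jaw": [255,255], "slide": [[0,0,-0.001],[0,0,-0.001]], "angular": [[0,0,0],[0,0,0]]}}

```text
t: 15.52
position: [0.5534, 0.1801, 0.0964]
eef_rot: [0.705, -0.056, 0.056, -0.705]
ft_force: [2.1, -1.2, -1.0]
grip_width: 0.0149
```

{"fn": "step_arm", "kwargs": {"jaw": [255,255], "slide": [[0,0,-0.001],[0,0,-0.001]], "angular": [[0,0,0],[0,0,0]]}}

```text
t: 15.78
position: [0.5535, 0.1802, 0.0957]
eef_rot: [0.705, -0.056, 0.056, -0.705]
ft_force: [1.7, -0.9, -0.9]
grip_width: 0.0147
```

{"fn": "step_arm", "kwargs": {"jaw": [255,255], "slide": [[0,0,-0.001],[0,0,-0.001]], "angular": [[0,0,0],[0,0,0]]}}

```text
t: 16.02
position: [0.5535, 0.1803, 0.095]
eef_rot: [-0.705, 0.056, -0.056, 0.705]
ft_force: [1.8, -1.1, 1.6]
grip_width: 0.0151
```

```bash
python3 - <<'E'
from h import *
b=snap('side','side18')['pixels']
for i in range(3): get_image('wrist') if i else None; s=sense();print(s['position'],s['ft_force'],s['torque'])
q=lambda p:cv2.resize(p[150:220,255:325],(600,600),interpolation=cv2.INTER_CUBIC)
cv2.imwrite('pics/c18.png',cv2.convertScaleAbs(q(b),alpha=1.6,beta=10))
E
```

```text
[0.5535216  0.18025131 0.09495186] [ 1.96637675 -1.3879065   1.86287383] [-0.14358602 -0.28143464  0.0061163 ]
[0.55355013 0.18021485 0.09495187] [ 1.15550741 -1.00322569  1.80840713] [-0.17192833 -0.26087217  0.01624492]
[0.55352277 0.18023834 0.09490245] [ 1.50045971 -0.97656721  1.54541939] [-0.13942977 -0.25801799 -0.01291986]
```

View pics/c18.png

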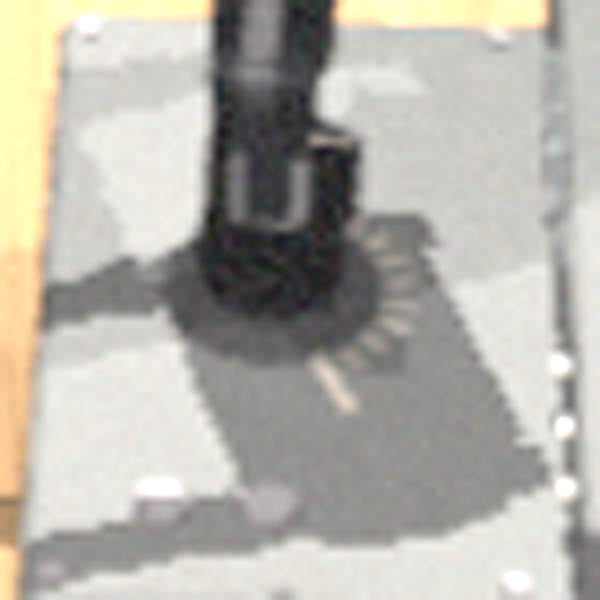

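{"fn": "step_arm", "kwargs": {"jaw": [255,255], "slide": [[0,0,-0.001],[0,0,-0.001]], "angular": [[0,0,0],[0,0,0]]}}

```text
t: 16.42
position: [0.5536, 0.1803, 0.0941]
eef_rot: [-0.705, 0.056, -0.056, 0.705]
ft_force: [0.3, -1.1, 2.9]
grip_width: 0.0149
```

{"fn": "step_arm", "kwargs": {"jaw": [255,255], "slide": [[0,0,-0.001],[0,0,-0.001]], "angular": [[0,0,0],[0,0,0]]}}

```text
t: 16.68
position: [0.5536, 0.1803, 0.0932]
eef_rot: [-0.705, 0.056, -0.056, 0.705]
ft_force: [-0.4, -1.4, 5.9]
grip_width: 0.0148
```

The force rises linearly at about 2.5 N/mm, which means it is bottomed on the spring (knob about 6 mm above the tip, peak about 7 N). Relaxing the push, then turning about −61° to OFF.

{"fn": "step_arm", "kwargs": {"jaw": [255,255], "slide": [[0,0,0.0015],[0,0,0.002]], "angular": [[0,0,0],[0,0,0]]}}

```text
t: 16.92
position: [0.5535, 0.1802, 0.0946]
eef_rot: [-0.705, 0.056, -0.056, 0.705]
ft_force: [2.0, -0.9, 3.0]
grip_width: 0.0147
```

{"fn": "step_arm", "kwargs": {"jaw": [255,255,255,255,255], "slide": [[0,0.0001,0],[0,0.0002,0],[0,0.0003,0],[0.0001,0.0004,0],[0.0001,0.0005,0]], "angular": [[0,0,-6],[0,0,-12],[0,0,-18],[0,0,-24],[0,0,-30]]}}

```text
t: 17.55
position: [0.5549, 0.1802, 0.0948]
eef_rot: [-0.666, 0.237, -0.239, 0.666]
ft_force: [5.3, -1.9, 1.4]
grip_width: 0.0147
```

{"fn": "step_arm", "kwargs": {"jaw": [255,255,255,255,255], "slide": [[0.0005,0.0001,0],[0.0008,0.0002,0],[0.001,0.0003,0],[0.001,0.0004,0],[0.001,0.0005,0]], "angular": [[0,0,-6],[0,0,-12],[0,0,-18],[0,0,-24],[0,0,-31]]}}

```text
t: 18.18
position: [0.5551, 0.1799, 0.0945]
eef_rot: [0.579, -0.407, 0.408, -0.577]
ft_force: [2.6, -5.0, 2.0]
grip_width: 0.0152
```

{"fn": "step_arm", "kwargs": {"jaw": [255,255], "slide": [[0,0,0],[0,0,0]], "angular": [[0,0,0],[0,0,0]]}}

```text
t: 18.42
position: [0.5551, 0.1799, 0.0945]
eef_rot: [0.579, -0.406, 0.407, -0.578]
ft_force: [2.4, -4.4, 2.7]
grip_width: 0.0153
```

```bash
python3 - <<'E'
from h import *
from scipy.spatial.transform import Rotation as Ro
b=snap('side','side19')['pixels'];w=snap('wrist','w19')['pixels']
s=sense();M=Ro.from_quat(s['eef_rot']).as_matrix();print(s['position'],s['ft_force'],s['torque'],'nose',np.degrees(np.arctan2(M[1,2],M[0,2]))-90)
q=lambda p:cv2.resize(p[150:220,255:325],(400,400),interpolation=cv2.INTER_CUBIC)
r=lambda p:cv2.resize(p[150:330,180:360],(400,400),interpolation=cv2.INTER_CUBIC)
cv2.imwrite('pics/c19.png',cv2.convertScaleAbs(np.hstack([q(b),r(w)]),alpha=1.6,beta=10))
E
```

```text
[0.55510332 0.17990278 0.09447454] [ 2.59507198 -3.96734434  2.56157104] [-0.82436682 -0.52174909  0.11955357] nose -70.13494148590266
```

View pics/c19.png

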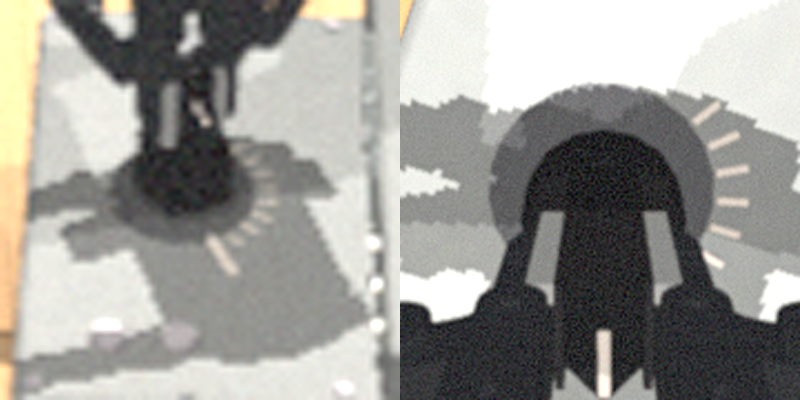

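Nose at −70.1° against the mark at −70.1°, and the mark's end shows right under the nose. Releasing.

{"fn": "step_arm", "kwargs": {"jaw": [255,255], "slide": [[0.0003,-0.0005,0],[0.0005,-0.0008,0.0003]], "angular": [[0,0,0],[0,0,0]]}}

```text
t: 18.77
position: [0.5551, 0.1799, 0.0947]
eef_rot: [0.579, -0.406, 0.406, -0.579]
ft_force: [1.7, -3.5, 1.8]
grip_width: 0.015
```

{"fn": "step_arm", "kwargs": {"jaw": [220,190,120,60,60], "slide": [[0,0,0],[0,0,0],[0,0,0],[0,0,0],[0,0,0]], "angular": [[0,0,0],[0,0,0],[0,0,0],[0,0,0],[0,0,0]]}}

```text
t: 19.4
position: [0.5549, 0.1807, 0.0948]
eef_rot: [0.579, -0.406, 0.406, -0.579]
ft_force: [-0.7, -0.2, -0.3]
grip_width: 0.0653
```

{"fn": "step_arm", "kwargs": {"jaw": [60,60,60,60], "slide": [[0,0,0.02],[0,0,0.05],[0,0,0.1],[0,0,0.1]], "angular": [[0,0,0],[0,0,0],[0,0,0],[0,0,0]]}}

```text
t: 19.9
position: [0.5572, 0.181, 0.2027]
eef_rot: [-0.576, 0.403, -0.409, 0.582]
ft_force: [-0.8, 0.6, 0.3]
grip_width: 0.0652
```

```bash
python3 - <<'E'
from h import *
b=snap('side','side20')['pixels'];w=snap('wrist','w20')['pixels'];w=snap('wrist','w20')['pixels']
s=sense();print(s['position'],s['ft_force'])
q=lambda p:cv2.resize(p[150:220,255:325],(400,400),interpolation=cv2.INTER_CUBIC)
r=lambda p:cv2.resize(p[150:330,180:360],(400,400),interpolation=cv2.INTER_CUBIC)
cv2.imwrite('pics/c20.png',cv2.convertScaleAbs(np.hstack([q(b),r(w)]),alpha=1.6,beta=10))
E
```

```text
[0.55509927 0.18040436 0.19542096] [ 0.98685806  0.00636069 -0.30534322]
```

View pics/c20.png

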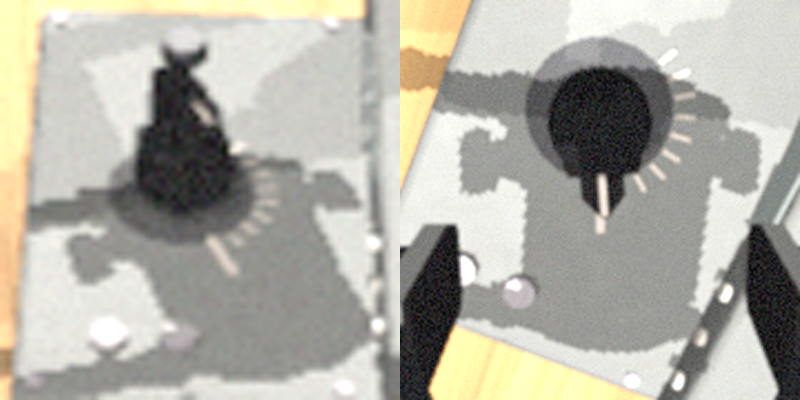

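```bash
python3 - <<'E'
from h import *
d=load('w20')
cv2.imwrite('pics/c21.png',cv2.convertScaleAbs(cv2.resize(d['p'][165:265,230:330],(600,600),interpolation=cv2.INTER_CUBIC),alpha=1.8,beta=10))
# side: knob top
b=load('side20')['p'];cv2.imwrite('pics/c22.png',cv2.convertScaleAbs(cv2.resize(b[155:205,265:315],(600,600),interpolation=cv2.INTER_CUBIC),alpha=2.2,beta=10))
E
```

```text
(no output)
```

View pics/c21.png

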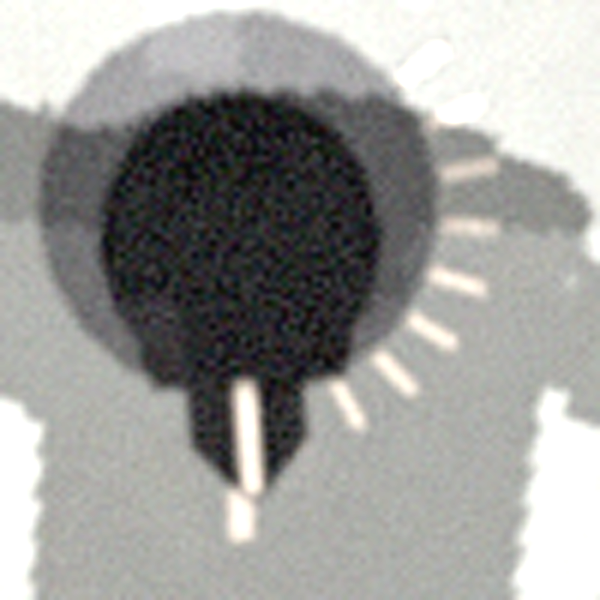

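View pics/c22.png

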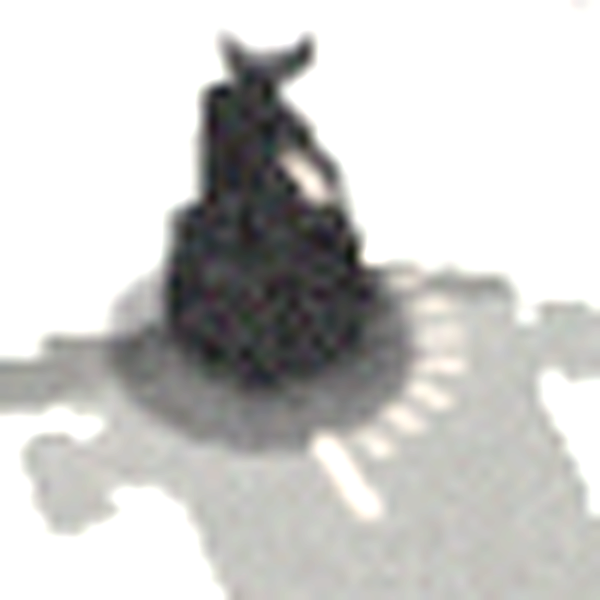

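```bash
python3 - <<'E'
from h import *
d=load('w20');e=load('side20')
f=lambda u,v:(230+(u+.5)/6-.5,165+(v+.5)/6-.5)
g=lambda u,v:(265+(u+.5)/12-.5,155+(v+.5)/12-.5)
Y=lambda a,b:np.degrees(np.arctan2(*(b-a)[1::-1]))
for z in(.138,.140,.142):
  a=atz(d,*f(245,378),z);b=atz(d,*f(255,492),z);print(z,'line yaw',Y(a,b),'axis->tip yaw',Y(np.array([.5550,.1805,0]),b),b,np.linalg.norm(b[:2]-[.555,.1805]))
# bar edges
for p,q in [((191,385),(191,425)),((304,385),(304,430))]: print('edge',Y(atz(d,*f(*p),.14),atz(d,*f(*q),.14)))
m=atz(d,*f(241,541),.08);n=atz(d,*f(240,500),.08);print('mark end',m,'yaw from axis',Y(np.array([.5550,.1805,0]),m),Y(n,m))
print('nose tri',tri([(d,*f(255,492)),(e,*g(325,195))]), 'line start tri',tri([(d,*f(245,378)),(e,*g(285,155))]))
E
```

```text
0.138 line yaw -65.40342670617648 axis->tip yaw -65.62572134838209 [0.56566481 0.15696148 0.138     ] 0.025841828027166554
0.14 line yaw -65.40342670617636 axis->tip yaw -65.50896209746767 [0.56536525 0.1577461  0.14      ] 0.025003564264860147
0.142 line yaw -65.40342670617623 axis->tip yaw -65.38410294588573 [0.56506569 0.15853073 0.142     ] 0.024165411539917137
edge -70.62295577377637
edge -69.63228630652164
mark end [0.57518843 0.12476285 0.08      ] yaw from axis -70.08921957339591 -68.89699819362343
nose tri (array([0.56514136, 0.15826406, 0.14131898]), [np.float64(2.606362464015124e-05), np.float64(2.6063624640184945e-05)]) line start tri (array([0.55814733, 0.1726238 , 0.13979087]), [np.float64(0.00040134343659655114), np.float64(0.00040134343659662384)])
```

Knob top is at z ≈ 0.1405, so the centre is about 6.5 mm above the tip: home. On release, though, the pointer sprang back to −65.5°, 4.6° short of the mark at −70.1°. I'll re-grip and turn it a little past to compensate.

{"fn": "step_arm", "kwargs": {"jaw": [60,60,60,60,60], "slide": [[0,0,-0.04],[0,0,-0.07],[0,0,-0.09],[0,0,-0.1],[0,0,-0.1]], "angular": [[0,0,4.6],[0,0,4.6],[0,0,4.6],[0,0,4.6],[0,0,4.6]]}}

```text
t: 20.68
position: [0.5549, 0.1803, 0.0946]
eef_rot: [0.595, -0.383, 0.382, -0.595]
ft_force: [-0.2, -0.7, -0.1]
grip_width: 0.0656
```

{"fn": "step_arm", "kwargs": {"jaw": [255,255,255,255,255], "slide": [[0,0,0],[0,0,0],[0,0,0],[0,0,0],[0,0,0]], "angular": [[0,0,0],[0,0,0],[0,0,0],[0,0,0],[0,0,0]]}}

```text
t: 21.3
position: [0.5553, 0.1805, 0.0955]
eef_rot: [-0.595, 0.382, -0.383, 0.595]
ft_force: [-0.6, 0.0, 1.3]
grip_width: 0.015
```

{"fn": "step_arm", "kwargs": {"jaw": [255,255,255,255,255], "slide": [[0,0,0],[0,0,0],[0,0,0],[0,0,0],[0,0,0]], "angular": [[0,0,-3],[0,0,-6],[0,0,-9],[0,0,-9.2],[0,0,-9.2]]}}

```text
t: 21.92
position: [0.5553, 0.1801, 0.0952]
eef_rot: [0.562, -0.428, 0.429, -0.562]
ft_force: [-0.7, -2.4, 1.6]
grip_width: 0.0148
```

```bash
python3 - <<'E'
from h import *
from scipy.spatial.transform import Rotation as Ro
w=snap('wrist','w23')['pixels']
s=sense();M=Ro.from_quat(s['eef_rot']).as_matrix();print(s['position'],s['ft_force'],s['torque'],'nose',np.degrees(np.arctan2(M[1,2],M[0,2]))-90,s['grip_width'])
cv2.imwrite('pics/c23.png',cv2.convertScaleAbs(cv2.resize(w[180:340,180:360],(675,600),interpolation=cv2.INTER_CUBIC),alpha=1.8,beta=10))
E
```

```text
[0.55531816 0.18008178 0.09520434] [-0.21632206 -1.40191499  2.78419928] [-0.50582541 -0.13885804  0.08701826] nose -74.65121253169382 0.01486735267979721
```

View pics/c23.png

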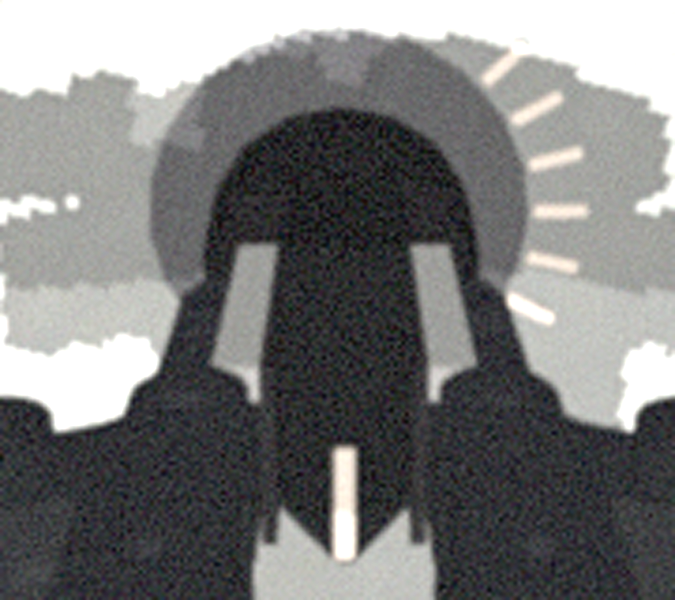

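Easing back 4.5° under grip to −70.1°, so the wind-up is unloaded before I release.

{"fn": "step_arm", "kwargs": {"jaw": [255,255,255,255], "slide": [[0,0,0],[0,0,0],[0,0,0],[0,0,0]], "angular": [[0,0,2.2],[0,0,4.5],[0,0,4.5],[0,0,4.5]]}}

```text
t: 22.48
position: [0.5552, 0.1803, 0.0951]
eef_rot: [-0.578, 0.407, -0.407, 0.578]
ft_force: [-0.4, -1.5, 3.6]
grip_width: 0.0151
```

```bash
python3 - <<'E'
from h import *
from scipy.spatial.transform import Rotation as Ro
for i in range(2):
  s=sense();M=Ro.from_quat(s['eef_rot']).as_matrix();print(s['position'],s['ft_force'],s['torque'],'nose',np.degrees(np.arctan2(M[1,2],M[0,2]))-90);get_image('side')
E
```

```text
[0.55517493 0.1803323  0.09511705] [-0.37834283 -1.47600374  3.60904295] [-4.16508973e-01 -6.86017036e-03  2.01565697e-05] nose -70.21782828904813
[0.55517834 0.18034103 0.09507746] [-0.45297591 -2.39005032  2.81016036] [-0.33410883 -0.04581366 -0.04959779] nose -70.21520576783092
```

Torque is about 0 and the nose is at −70.2°. Releasing.

{"fn": "step_arm", "kwargs": {"jaw": [220,190,120,60,60], "slide": [[0,0,0],[0,0,0],[0,0,0],[0,0,0],[0,0,0]], "angular": [[0,0,0],[0,0,0],[0,0,0],[0,0,0],[0,0,0]]}}

```text
t: 23.2
position: [0.555, 0.1805, 0.0948]
eef_rot: [0.579, -0.407, 0.406, -0.579]
ft_force: [0.7, 0.3, -0.1]
grip_width: 0.0651
```

{"fn": "step_arm", "kwargs": {"jaw": [60,60,60,60,60], "slide": [[0,0,0.02],[0,0,0.05],[0,0,0.1],[0,0,0.1],[0,0,0.1]], "angular": [[0,0,0],[0,0,0],[0,0,0],[0,0,0],[0,0,0]]}}

```text
t: 23.82
position: [0.5554, 0.1805, 0.1962]
eef_rot: [-0.578, 0.406, -0.407, 0.579]
ft_force: [0.4, -0.7, -0.4]
grip_width: 0.0651
```

```bash
python3 - <<'E'
from h import *
b=snap('side','side24')['pixels'];w=snap('wrist','w24')['pixels'];w=snap('wrist','w24')['pixels']
q=lambda p:cv2.resize(p[155:205,265:315],(400,400),interpolation=cv2.INTER_CUBIC)
r=lambda p:cv2.resize(p[165:265,230:330],(400,400),interpolation=cv2.INTER_CUBIC)
cv2.imwrite('pics/c24.png',cv2.convertScaleAbs(np.hstack([q(b),r(w)]),alpha=1.8,beta=10))
E
```

```text
(no output)
```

View pics/c24.png

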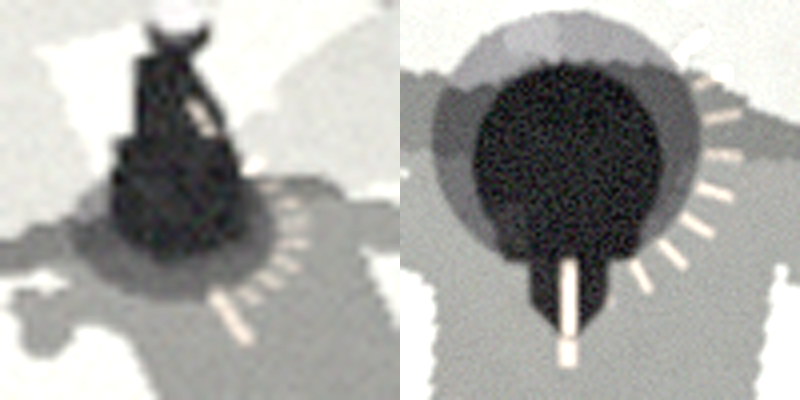

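```bash
python3 - <<'E'
from h import *
d=load('w24');e=load('side24')
f=lambda u,v:(230+(u+.5)/4-.5,165+(v+.5)/4-.5)
g=lambda u,v:(265+(u+.5)/8-.5,155+(v+.5)/8-.5)
Y=lambda a,b:np.degrees(np.arctan2(*(b-a)[1::-1]))
a=atz(d,*f(169,260),.14);b=atz(d,*f(168,333),.14);print('line',Y(a,b),'tip',Y(np.array([.555,.1805,0]),b))
print('mark',Y(np.array([.555,.1805,0]),atz(d,*f(168,366),.08)))
print(tri([(d,*f(168,333)),(e,*g(210,132))]))
t=snap('top','top25')['pixels'];df=np.abs(load('side0')['p'].astype(int)-e['p']).max(2)
print(sense()['t'],sense()['ft_force'])
cv2.imwrite('pics/c25.png',np.hstack([cv2.resize(load('side0')['p'][100:,180:460],(390,446)),cv2.resize(e['p'][100:,180:460],(390,446))]))
E
```

```text
line -70.91566783637813 tip -69.42300456899261
mark -69.83698915032413
(array([0.56332057, 0.15778977, 0.14092858]), [np.float64(0.00020983460570258555), np.float64(0.00020983460570240945)])
24.025 [0.36672577 0.06277139 0.11319975]
```

View pics/c25.png

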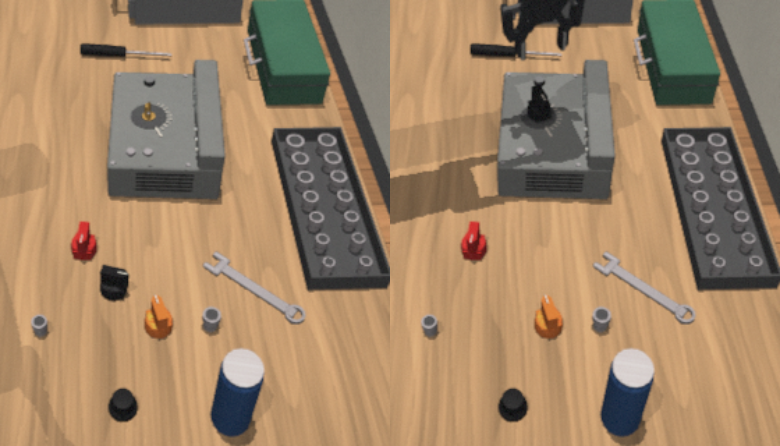

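```bash
python3 -c "
from cell import *
print(sign_off())"
```

```text
the job is handed in; nothing more can be done
None
```

The knob is on the shaft, snapped home and pointing along the OFF mark, and I handed the job in at about 24 s of the 72 s allowed.

- **Fitting:** The wrist camera showed the shaft's flat facing −9°. I turned the knob to match, and the bore slid on with no push. The catches gave way at about 6 N. I then pushed to the stop, where force rose at about 2.5 N/mm to a peak of about 7 N, roughly 2.3 mm of shaft travel. I turned to OFF only after that.
- **Last checks:**
  - **Pointing:** The pointer reads −69.4° to −70.9° against the mark at about −70°.
  - **Height:** The knob's top is about 0.140–0.141 m up, which puts its centre 6 to 7 mm above the shaft tip (6 mm is home, 8 mm is not snapped). Picture accuracy is about 1 mm, so I rely mainly on the snap and the linear stop for "fully home".
  - **Surroundings:** The gripper is open and touching nothing. Before and after pictures show nothing else moved.
- **What went wrong and was mended:**
  - **First grip:** It closed above the bar because the fingertips sit about 20–28 mm behind where the text puts them. The knob did not move, and a deeper grip held.
  - **First release:** The pointer sprang back 4.6°. I re-gripped, turned past the mark, eased back until the twist was near zero and let go again; it stayed.

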